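# Swing the toy-car tray home on the display stand

### The arm

A 6-joint arm with a two-finger parallel gripper is mounted at the origin on the work surface. World frame = base frame: x ahead of the robot, y to its left, z up, the work surface at z = 0. Lengths are in m, angles in rad, forces in N, time in s.
With the tool pointing down it reaches from about 0.325 to 0.925 m from the base axis. Payload 3.1 kg.
Tool frame: the origin (TCP) lies on the mounting face of the last link; the fingertips stand 173 mm ahead of it and the grasp point (between the pads) lies 155 mm ahead of it; z points along the fingers, y is the line along which they close (so a half turn about z gives the same grasp; the last joint's range is limited). The gripper opens to 85 mm and grips with 20 to 120 N. Pads are 22 mm wide; open, the fingers measure 114 mm over their backs; the gripper's body (76 mm by 85 mm) begins 54 mm behind the grasp point. The pads swing forward as they close: fully open they stand 13 mm farther back than shut.
Start: joints at [-1.333, 0.217, 1.613, -0, 1.311, -0.112], TCP at [0.214, -0.587, 0.405] pointing down, gripper open.
Joint ranges: [-2.75, 2.75], [-0.78, 2.1], [0.31, 2.55], [-1.13, 4.27], [0.13, 2.63], [-2.58, 2.58]. Speed limits (rad/s): [2.79, 2.79, 3.14, 3.14, 3.14, 3.14].

### API

Orientations are given as a unit quaternion [x, y, z, w].
In Python, from rig import arm, read_camera, close_job gives the robot as it stands.
- The arm moves only by the tool step_arm, never from a script. Its argument "plan" is a list of rows, each a list of 7 numbers: the shift along the tool's x, y, z in mm, then the turn, a rotation vector about the tool's x, y, z in degrees, then the opening in per cent of the stroke, from 0 (shut) to 100 (fully open). A call has 1 to 20 rows; each row shifts and turns the commanded pose from where the row before left it, along the tool's axes as they then stand; what a row does not reach is not made up. A row lasts 1/12 s, in which the tool goes at most 41.7 mm and 7.16 degrees, less where a joint would pass 70% of its speed; a pose out of reach is approached as far as the arm can. A call with a gripper value outside its range is refused whole. The fingers move at their own pace and stop on an object; "newtons" is the grip in N (left out, the last holds). Time passes only in rows, so rows that do not move let the fingers close. It gives the time, the measured TCP pose, the force, the opening and the grip force at its end, in the units of the state.
- arm.observe(): the state, without advancing time (a new reading comes with each control period).
- read_camera(name): name is "side" or "top"; returns a dict with "frame" (480x640x3 uint8, blue, green, red), "depth" (480x640 float32, m along the optical axis (not along the pixel's ray), 0 where there is no reading), "fovy" (degrees; the focal length in pixels is half the picture's height over the tangent of half this angle, whatever the lens; pixels are square), "cx", "cy" (the principal point, pixels), "k1" (the pictures are not rectified: a ray, as slopes to the right and down, at radius r is drawn at 1 + k1 r^2 times it, then the intrinsics apply), "xyz" and "rotation" of the camera in the world. Camera axes: x right, y down, z forward; pixel columns grow to the right and rows downward; lengths in m; the calibration is good to about 2 mm. A picture is of the moment at which its call begins.
- close_job(): hands the job in; it is judged then, once.
The state is a dict: "time_s": time; "joint_positions": joint angles; "joint_velocities": joint speeds; "effort": joint torques, N m; "position": TCP position; "tcp_rot": TCP orientation; "contact_force": force on the tool from outside, world axes, zero at the start; "torque": the same for the moment, N m; "gripper_width": finger opening in m; "finger_force": force on a finger pad.
Only numpy, scipy, OpenCV 4.12 (cv2) and the standard library are available. Lean on these libraries where they do the work, as an engineer would, in place of code of your own. Each camera call takes 0.05 s, during which the arm holds its last target. There are 200 camera calls.

### The job

Put the dark wooden tray of toy cars back on its display stand: slide it endwise until the brass lug at the socket end is fully home in the brass socket, then, keeping that lug in the socket, swing the other end round by pushing near it until its lug clicks in behind the spring roller and is felt to be fully home in the catch. Push gently, never with more than 12 N, so that the cars stay standing in their bays, and leave the camera, album, brass frame and white car alone; let go at the end.

Things in the scene. Friction and masses are not known exactly. Their poses are not given: they have to be found in the camera images.
- stand: Fixed display stand: plywood board, x -190..+155, y -210..+210 mm, top at z = 18 mm, with a raised rear step (front face x = +60 mm, behind the home tray; top z = 68 mm, model cars on it to 91 mm), a brass socket at the +y end and a spring catch at the -y end. Origin: at table height under the tray's centre when the tray is home; x points to the step, y along it, z up. At home the tray's axes match the stand's.
- socket (a point): Home of the pivot lug's centre: stand frame (0, 145, 30) mm. Fixed brass U open to -y, 14 mm wide inside, 24 mm tall over the board; its arms reach 4 mm before the lug centre, then flare to a 28 mm wide mouth 12 mm before it. The lug can turn in it and bottoms hard. Only friction (and the catch at the end) keeps it from sliding back out, so pushes should follow an arc about this point.
- catch (a point): Nominal home of the strike lug's centre, stand frame (0, -145, 30) mm. The catch is screwed down through slots: it truly sits anywhere up to 10 mm either way along the stand's x, which this point does not show. The lug, pushed to +x, squeezes a spring roller aside to -y (4 to 9 N near the tray's end), clicks past it, the force drops, and 4 mm on a rigid stop is felt: fully home.
- roller_out (a point): Nominal centre of the catch's upright roller when out: stand frame (-4, -153, 30) mm (shifted with the catch); 12 mm diameter, 16 mm tall, 7 mm stroke. Its dark steel housing reaches from y = -170 to -188 mm, x = -21 to +13 mm, top 50 mm over the table; the stop behind the lug is 24 mm tall. Up to its crest the roller pushes the lug back out, only well past it does it draw it in.
- plunger (a joint): How far the roller is pressed in by the lug, m: 0 out, about 0.004 as the lug passes its crest, about 0.003 with the lug fully home behind it. Preload about 3 N, then 0.35 N per mm.
- tray: Loose dark wooden tray: 94 mm (x) by 250 mm (y), 24 mm tall, walls 7 mm, five bays in a row, 47 mm apart. Origin at the height of its underside, under its pivot lug's centre; the tray's centre lies at y = -145 mm. Top edge 42 mm over the table. With its cars 0.45 to 0.65 kg, friction about 0.25. Push its walls with at most 12 N. Starts turned -0.38 to -0.25 rad (strike end out to -x), pivot lug 17 to 34 mm from home.
- pivot_lug (a point): Centre of the tray's pivot lug, at the +y end: an upright brass round 12 mm in diameter and 12 mm tall on an 8 mm wide neck, its centre 20 mm outside the tray's end face, in the middle of the end, 145 mm from the tray's centre, 12 mm above the tray's underside.
- strike_lug (a point): Centre of the strike lug at the tray's other (-y) end: the same shape and place, 145 mm from the tray's centre.
- camera: Bystander: black film camera, 135 mm wide, about 100 mm tall, lens towards -x. Origin under its body.
- album: Bystander: photo album, 200 by 240 by 34 mm. Origin under its centre.
- brass_frame: Bystander: round brass picture frame lying flat, 112 mm across, 11 mm high. Origin under its centre.
- white_car: Bystander: white toy car parked on the table, 70 by 31 by 22 mm. Origin under its centre.
- red_car: Red toy car, 70 by 31 by 22 mm, 45 g, standing loose in the tray's bay at tray y = -51 mm. Origin under its centre; x is its length, across the tray.
- blue_car: Blue toy car, 70 by 31 by 22 mm, 45 g, standing loose in the tray's bay at tray y = -98 mm. Origin under its centre; x is its length, across the tray.
- green_car: Green toy car, 70 by 31 by 22 mm, 45 g, standing loose in the tray's bay at tray y = -145 mm. Origin under its centre; x is its length, across the tray.
- gold_car: Gold toy car, 70 by 31 by 22 mm, 45 g, standing loose in the tray's bay at tray y = -192 mm. Origin under its centre; x is its length, across the tray.
Mind the look-alikes: they are no part of the job. There is more than one size of the blue_car; the one meant has the size given above.

How it is judged:
By the outcome, as a careful person would: the job done as asked, in the order asked, and still so for the second after the job is handed in, with the robot touching nothing.
It also fails if it takes over 69 s, if anything falls off the work surface, if the arm or the gripper's body presses on something with over 40 N, if the wrist force passes 120 N, or if a joint passes its speed limit or range.

## Working session

There is one attempt and no reset: what is moved stays moved. The work goes in short steps, Python scripts to look and compute and a tool call to move; the robot and the scene stay as the last step left them, time stands still between calls to the robot, and variables do not carry over. Pictures are saved under pics/ and viewed, at most 10 in all, crops included, and the job is handed in when it is done.

Besides the shell and the picture viewer there is one more tool, called as name([rows], argument=value, ...), one row to a line, values as JSON. step_arm: Moves the arm, as the interface text tells. Its arguments: {"type":"object","properties":{"plan":{"type":"array","items":{"type":"array","items":{"type":"number"}}},"newtons":{"type":"number"}},"required":["plan"]}

```bash
mkdir -p pics; cat > h.py <<'E'
import numpy as np, cv2
from rig import arm, read_camera, close_job
def snap(n,f):
    c=read_camera(n); cv2.imwrite('pics/'+f+'.png',c['frame']); np.save('pics/'+f+'.npy',c,allow_pickle=True); return c
def load(f): return np.load('pics/'+f+'.npy',allow_pickle=True).item()
def K(c):
    f=240/np.tan(np.radians(c['fovy'])/2); return np.array([[f,0,c['cx']],[0,f,c['cy']],[0,0,1.]]),np.array([c['k1'],0,0,0,0])
def rays(c,uv):
    k,d=K(c); p=cv2.undistortPoints(np.array(uv,float).reshape(-1,1,2),k,d)[:,0]
    return np.c_[p,np.ones(len(p))]
def onz(c,uv,z):
    r=rays(c,uv)@np.array(c['rotation']).T; o=np.array(c['xyz']); return o+r*((np.array(z)-o[2])/r[:,2])[:,None] if np.ndim(z) else o+r*((z-o[2])/r[:,2])[:,None]
def proj(c,P):
    k,d=K(c); R=np.array(c['rotation']).T; q=(np.atleast_2d(P)-np.array(c['xyz']))@R.T
    return cv2.projectPoints(q,np.zeros(3),np.zeros(3),k,d)[0][:,0]
def dep(c,u,v):
    w=c['depth'][v-2:v+3,u-2:u+3]; z=np.median(w[w>0]); return rays(c,[(u,v)])[0]*z@np.array(c['rotation']).T+c['xyz']
E
python3 - <<'E'
from h import *
for n in('top','side'):
    c=snap(n,n+'0'); print(n,c['xyz'],np.round(c['rotation'],3).tolist(),c['fovy'],c['k1'],c['cx'],c['cy'])
print(arm.observe())
E
```

```text
top [ 0.422175   -0.0076766   1.51209367] [0.707, -0.706, 0.016, -0.021] 43.49214509533828 -0.05097898547559208 317.5554351000112 237.71333998547803
side [ 0.43801517 -0.79024085  0.88020403] [0.928, -0.05, 0.011, -0.368] 55.84228103877929 0.00542335517997533 320.2074349152541 239.9103351470779
{'time_s': 0.1, 'joint_positions': array([-1.33321880e+00,  2.17664008e-01,  1.61477184e+00, -4.47426879e-06,
        1.31125943e+00, -1.12183433e-01]), 'joint_velocities': array([-0.00087324, -0.00032947, -0.0034822 ,  0.00123269, -0.00192359,
       -0.00018248]), 'effort': array([-8.40331768e-05, -3.98075116e+01, -3.04969561e+01, -9.06190826e-05,
        4.13873015e-03,  1.71345408e-05]), 'position': array([ 0.21411691, -0.58680174,  0.40350852]), 'tcp_rot': array([ 9.84746697e-01,  1.73990913e-01, -6.80283029e-05, -1.04911033e-03]), 'contact_force': array([-0.22932204,  0.83844725,  0.23167776]), 'torque': array([-0.03303581,  0.00233856, -0.0152683 ]), 'finger_force': 0.0, 'gripper_width': 0.08557637126415842}
```

View pics/top0.png

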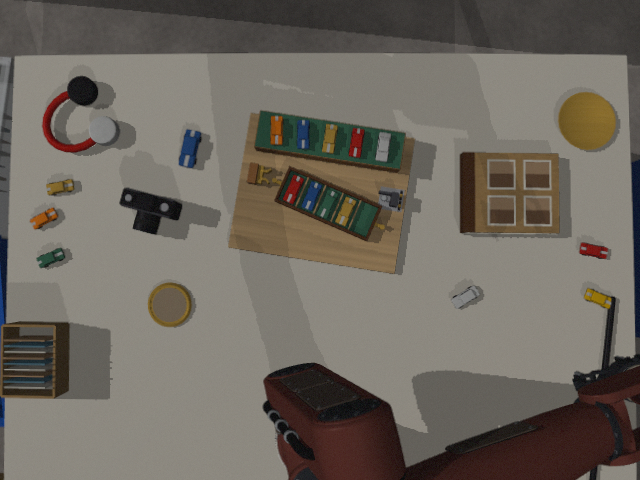

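View pics/side0.png

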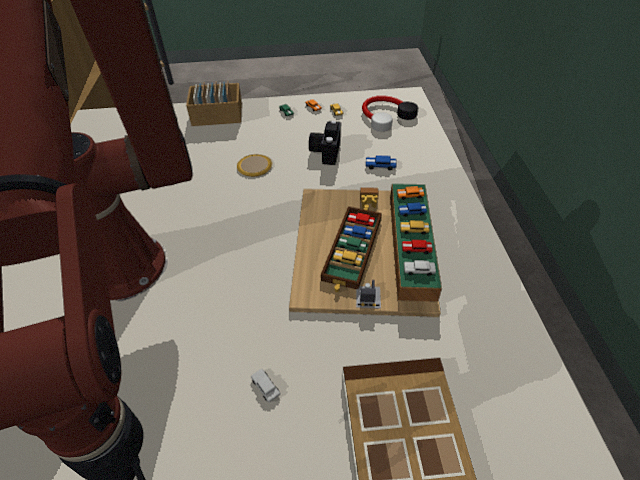

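```bash
python3 - <<'E'
from h import *
a=cv2.imread('pics/top0.png')[105:275,225:415]; cv2.imwrite('pics/tc.png',cv2.resize(cv2.convertScaleAbs(a,alpha=1.5),None,fx=3.5,fy=3.5,interpolation=cv2.INTER_CUBIC))
a=cv2.imread('pics/side0.png')[180:320,285:445]; cv2.imwrite('pics/sc.png',cv2.resize(cv2.convertScaleAbs(a,alpha=1.5),None,fx=4,fy=4,interpolation=cv2.INTER_CUBIC))
E
```

```text
(no output)
```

View pics/tc.png

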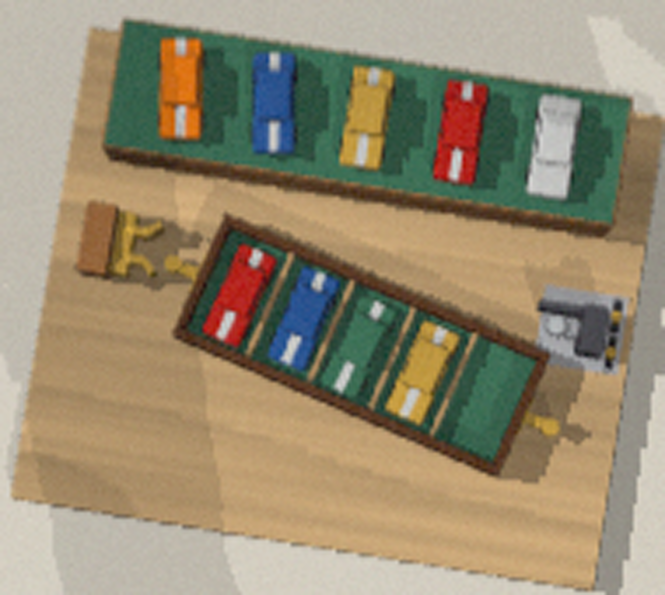

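View pics/sc.png

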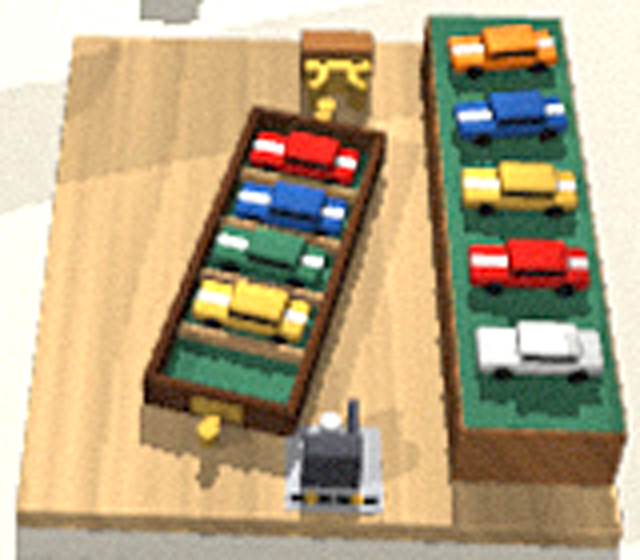

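```bash
cat >> h.py <<'E'
def fit2(S,W):
    a,b=S.mean(0),W.mean(0); s=S-a; w=W-b
    th=np.arctan2((s[:,0]*w[:,1]-s[:,1]*w[:,0]).sum(),(s*w).sum()); R=rot(th); return th,b-R@a,W-(S@R.T+b-R@a)
def rot(t): return np.array([[np.cos(t),-np.sin(t)],[np.sin(t),np.cos(t)]])
E
python3 - <<'E'
from h import *
c=load('top0'); f=lambda p:np.array(p)/3.5+[225,105]-0.36
B=onz(c,f([(92,28),(12,498),(595,590)]),.018)[:,:2]
T=onz(c,f([(228,215),(550,353),(497,473),(176,335)]),.042)[:,:2]
L=onz(c,f([(180,265),(545,426)]),.034)[:,:2]
Sp=onz(c,f([(107,150),(612,222)]),.068)[:,:2]
th,t,r=fit2(np.array([[.155,.21],[-.19,.21],[-.19,-.21]]),B); print('stand',th,t,r*1e3)
R=rot(th); inS=lambda P:(P-t)@R*1e3
print('step',inS(Sp)); print('tray',inS(T),'lug',inS(L))
tt,p,r=fit2(np.array([[.047,-.02],[.047,-.27],[-.047,-.27],[-.047,-.02]]),(T-t)@R); print('traypose in stand',tt,p*1e3,r*1e3)
print('roller,sock',inS(onz(c,f([(558,325)]),.038)[:,:2]),inS(onz(c,f([(150,227),(150,270),(592,300),(588,352),(620,298),(565,304)]),.042)[:,:2]))
s=load('side0'); g=lambda p:np.array(p)/4+[285,180]-.37
print('side: roller,lug piv,strike,traycorners',inS(onz(s,g([(330,421),(325,108),(208,427)]),.034)[:,:2]),inS(onz(s,g([(250,110),(385,133),(288,425),(146,385)]),.042)[:,:2]))
print('side stand',inS(onz(s,g([(75,38),(18,515)]),.018)[:,:2]))
E
```

```text
Traceback (most recent call last):
  File "h.py", line 12, in onz
    r=rays(c,uv)@np.array(c['rotation']).T; o=np.array(c['xyz']); return o+r*((np.array(z)-o[2])/r[:,2])[:,None] if np.ndim(z) else o+r*((z-o[2])/r[:,2])[:,None]
      ~~~~~~~~~~^~~~~~~~~~~~~~~~~~~~~~~~~~
ValueError: matmul: Input operand 1 has a mismatch in its core dimension 0, with gufunc signature (n?,k),(k,m?)->(n?,m?) (size 4 is different from 3)
```

```bash
sed -i "s/np.array(c\['rotation'\])/Rm(c)/g" h.py; sed -i '2a from scipy.spatial.transform import Rotation as Ro\ndef Rm(c): return Ro.from_quat(c["rotation"]).as_matrix()' h.py
cat > m.py <<'E'
from h import *
c=load('top0'); f=lambda p:np.array(p)/3.5+[225,105]-0.36
B=onz(c,f([(92,28),(12,498),(595,590)]),.018)[:,:2]
T=onz(c,f([(228,215),(550,353),(497,473),(176,335)]),.042)[:,:2]
L=onz(c,f([(180,265),(545,426)]),.034)[:,:2]
Sp=onz(c,f([(107,150),(612,222)]),.068)[:,:2]
th,t,r=fit2(np.array([[.155,.21],[-.19,.21],[-.19,-.21]]),B); print('stand',th,t,r*1e3)
R=rot(th); inS=lambda P:np.round((P-t)@R*1e3,1)
print('step',inS(Sp)); print('tray',inS(T),'lug',inS(L))
tt,p,r=fit2(np.array([[.047,-.02],[.047,-.27],[-.047,-.27],[-.047,-.02]]),(T-t)@R); print('traypose in stand',tt,p*1e3,r*1e3)
print('roller,sock',inS(onz(c,f([(558,325)]),.038)[:,:2]),inS(onz(c,f([(150,227),(150,270),(592,300),(588,352),(620,298),(565,304)]),.042)[:,:2]))
s=load('side0'); g=lambda p:np.array(p)/4+[285,180]-.37
print('side: roller,lug piv,strike,traycorners',inS(onz(s,g([(330,421),(325,108),(208,427)]),.034)[:,:2]),inS(onz(s,g([(250,110),(385,133),(288,425),(146,385)]),.042)[:,:2]))
print('side stand',inS(onz(s,g([(75,38),(18,515)]),.018)[:,:2]))
E
python3 m.py
```

```text
stand -0.15535014178812603 [ 0.63207349 -0.00976796] [[-1.30450175 -0.73025262]
 [ 0.41337511 -0.05805105]
 [ 0.89112664  0.78830366]]
step [[  58.4  176.6]
 [  63.  -176.7]]
tray [[  30.7   88.4]
 [ -30.5 -150.2]
 [-119.5 -126.3]
 [ -58.9  111. ]] lug [[  -8.5  116.9]
 [ -81.1 -155.1]]
traypose in stand -0.25115470210689006 [ -8.5123452  121.19016619] [[-1.35264306 -1.71661932]
 [-0.40334897  1.86766037]
 [ 1.60765449  2.38725905]
 [ 0.14833753 -2.5383001 ]]
roller,sock [[  -9.6 -153.1]] [[  13.8  141.4]
 [ -16.3  136.4]
 [  11.1 -173.7]
 [ -25.6 -176.4]
 [  15.6 -192.9]
 [   5.3 -155.4]]
side: roller,lug piv,strike,traycorners [[ -10.5 -148.1]
 [  -9.3  121.8]
 [ -81.6 -155.5]] [[ -60.8  109.3]
 [  29.8   89.8]
 [ -35.3 -158.2]
 [-119.  -132. ]]
side stand [[-189.2  208.2]
 [-188.6 -210.7]]
```

```bash
cat > st.py <<'E'
from h import *
TH=-.155; T0=np.array([.632,-.0098])
def s2w(p): return T0+rot(TH)@np.array(p)/1e3
def w2s(p): return rot(TH).T@(np.array(p)-T0)*1e3
def delta(ps,z,yaw):  # stand xy mm, tcp z mm, desired tool x yaw (rad, world): tool-frame shift and turn about tool z
    s=arm.observe(); M=Ro.from_quat(s['tcp_rot']).as_matrix(); d=np.r_[s2w(ps),z/1e3]-s['position']
    y=np.arctan2(M[1,0],M[0,0]); print('tool shift',np.round(M.T@d*1e3,1),'turn z deg',np.round(-np.degrees(yaw-y),1),'tool z',np.round(M[:,2],3))
def show():
    s=arm.observe(); M=Ro.from_quat(s['tcp_rot']).as_matrix(); print('t',s['time_s'],'stand',np.round(w2s(s['position'][:2]),1),'z',round(s['position'][2]*1e3,1),'yaw',np.arctan2(M[1,0],M[0,0]),'F stand',np.round(np.r_[rot(TH).T@s['contact_force'][:2],s['contact_force'][2]],2),'w',s['gripper_width'])
E
python3 - <<'E'
from st import *
a=-.255; piv=np.array([-8,119.]); p=piv+rot(a)@[0,-295]; print(p,s2w(p)); delta(p,300,np.pi/2+TH+a); show()
E
```

```text
[ -82.41239555 -166.46067223] [ 0.52487739 -0.16154223]
tool shift [ 437.6 -292.8  104.2] turn z deg -46.5 tool z [-0.     0.002 -1.   ]
t 0.1 stand [-323.8 -634.6] z 403.5 yaw 0.3497618705840362 F stand [-0.36  0.79  0.23] w 0.08557637126415842
```

step_arm([
  [21.9,-14.6,0,0,0,0,53],
  [21.9,-14.6,0,0,0,0,53],
  [21.9,-14.6,0,0,0,0,53],
  [21.9,-14.6,0,0,0,0,53],
  [21.9,-14.6,0,0,0,0,53],
  [21.9,-14.6,0,0,0,0,53],
  [21.9,-14.6,0,0,0,0,53],
  [21.9,-14.6,0,0,0,0,53],
  [21.9,-14.6,0,0,0,0,53],
  [21.9,-14.6,0,0,0,0,53],
  [21.9,-14.6,0,0,0,0,53],
  [21.9,-14.6,0,0,0,0,53],
  [21.9,-14.6,0,0,0,0,53],
  [21.9,-14.6,0,0,0,0,53],
  [21.9,-14.6,0,0,0,0,53],
  [21.9,-14.6,0,0,0,0,53],
  [21.9,-14.6,0,0,0,0,53],
  [21.9,-14.6,0,0,0,0,53],
  [21.9,-14.6,0,0,0,0,53],
  [21.9,-14.6,0,0,0,0,53],
])

```text
time_s: 1.77
position: [0.526, -0.1614, 0.4041]
tcp_rot: [0.985, 0.174, -0.0, -0.0]
contact_force: [0.4, -0.5, 0.5]
gripper_width: 0.0451
finger_force: 0.0
```

step_arm([
  [0,0,14,0,0,-6.64,53],
  [0,0,14,0,0,-6.64,53],
  [0,0,14,0,0,-6.64,53],
  [0,0,14,0,0,-6.64,53],
  [0,0,14,0,0,-6.64,53],
  [0,0,14,0,0,-6.64,53],
  [0,0,14,0,0,-6.64,53],
  [0,0,0,0,0,0,53],
  [0,0,0,0,0,0,53],
  [0,0,0,0,0,0,53],
])

```text
time_s: 2.6
position: [0.5258, -0.1628, 0.3072]
tcp_rot: [0.837, 0.547, 0.0, 0.0]
contact_force: [-0.7, 0.4, 0.3]
gripper_width: 0.0454
finger_force: 0.0
```

```bash
python3 - <<'E'
from st import *
a=-.255; piv=np.array([-8,119.]); p=piv+rot(a)@[0,-295]; delta(p,200,np.pi/2+TH+a); show()
c=snap('side','s1'); a=c['frame'][150:330,270:460]; cv2.imwrite('pics/s1c.png',cv2.resize(cv2.convertScaleAbs(a,alpha=1.4),None,fx=3.3,fy=3.3,interpolation=cv2.INTER_CUBIC))
c=snap('top','t1'); a=c['frame'][105:275,225:415]; cv2.imwrite('pics/t1c.png',cv2.resize(cv2.convertScaleAbs(a,alpha=1.5),None,fx=3.5,fy=3.5,interpolation=cv2.INTER_CUBIC))
E
```

```text
tool shift [  0.8  -1.4 107.2] turn z deg -0.1 tool z [ 0. -0. -1.]
t 2.6 stand [ -81.3 -167.6] z 307.2 yaw 1.1585337708224106 F stand [-0.76  0.31  0.26] w 0.045433834744095646
```

View pics/s1c.png

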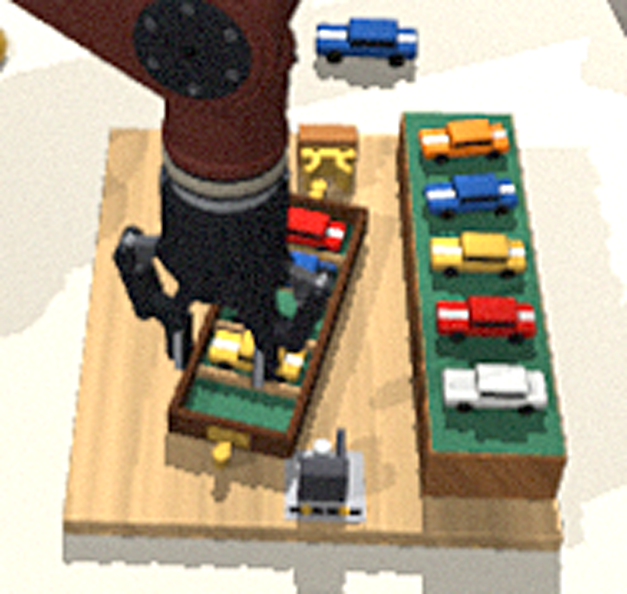

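The fingers (tips near crop (180,365) and (258,385)) straddle the tray's axis above the strike end; the tray is untouched. Descending.

step_arm([
  [0,0,15,0,0,0,53],
  [0,-1,15,0,0,0,53],
  [0,0,15,0,0,0,53],
  [0,0,15,0,0,0,53],
  [0,0,15,0,0,0,53],
  [0,0,12,0,0,0,53],
  [0,0,10,0,0,0,53],
  [0,0,6,0,0,0,53],
  [0,0,4,0,0,0,53],
  [0,0,0,0,0,0,53],
  [0,0,0,0,0,0,53],
  [0,0,0,0,0,0,53],
])

```text
time_s: 3.7
position: [0.5252, -0.1625, 0.2005]
tcp_rot: [0.836, 0.548, 0.0, 0.001]
contact_force: [-0.2, -0.0, -0.8]
gripper_width: 0.0451
finger_force: 0.0
```

step_arm([
  [2,0,0,0,0,0,53],
  [2,0,0,0,0,0,53],
  [2,0,0,0,0,0,53],
  [2,0,0,0,0,0,53],
])

```text
time_s: 4.03
position: [0.5281, -0.1548, 0.2]
tcp_rot: [0.836, 0.549, 0.0, 0.0]
contact_force: [-0.2, -0.5, 0.6]
gripper_width: 0.0451
finger_force: 0.0
```

step_arm([
  [1.5,0,0,0,0,0,53],
  [1.5,0,0,0,0,0,53],
  [1.5,0,0,0,0,0,53],
  [1.5,0,0,0,0,0,53],
])

```text
time_s: 4.37
position: [0.5303, -0.1493, 0.1997]
tcp_rot: [0.836, 0.548, -0.0, -0.0]
contact_force: [-0.1, 0.8, -1.0]
gripper_width: 0.0452
finger_force: 0.0
```

step_arm([
  [1.5,0,0,0,0,0,53],
  [1.5,0,0,0,0,0,53],
  [1.5,0,0,0,0,0,53],
  [1.5,0,0,0,0,0,53],
])

```text
time_s: 4.7
position: [0.5326, -0.1442, 0.1997]
tcp_rot: [0.836, 0.549, -0.0, 0.0]
contact_force: [-1.2, -1.9, 0.1]
gripper_width: 0.0448
finger_force: 1.0
```

step_arm([
  [1.5,0,0,0,0,0,53],
  [1.5,0,0,0,0,0,53],
  [1.5,0,0,0,0,0,53],
  [1.5,0,0,0,0,0,53],
])

```text
time_s: 5.03
position: [0.5351, -0.1384, 0.1997]
tcp_rot: [0.836, 0.548, -0.0, -0.0]
contact_force: [-1.3, -2.2, -0.2]
gripper_width: 0.0457
finger_force: 1.0
```

```bash
python3 - <<'E'
from st import *
show()
c=snap('top','t2'); a=c['frame'][105:275,225:415]; a=cv2.convertScaleAbs(a,alpha=1.5); s=snap('side','s2')['frame'][150:330,270:460]
s=cv2.convertScaleAbs(s,alpha=1.4)
cv2.imwrite('pics/c2.png',np.hstack([cv2.resize(x,(398,400),interpolation=cv2.INTER_CUBIC) for x in (a,s)]))
E
```

```text
t 5.0333 stand [ -75.9 -142. ] z 199.7 yaw 1.1609997685293103 F stand [-0.97 -2.42 -0.18] w 0.04565211999278402
```

View pics/c2.png

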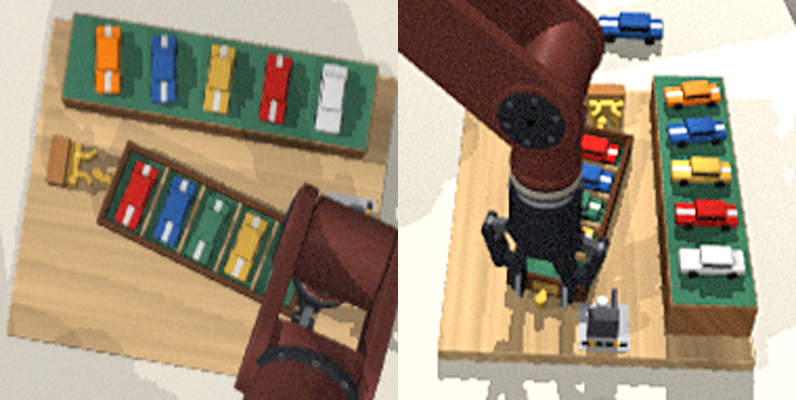

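The tray is sliding at about 2 N with the fingers either side of the strike lug; the pivot lug, at left crop (107,178), is entering the socket mouth. Roughly 15 mm to go.

step_arm([
  [1.2,0,0,0,0,0,53],
  [1.2,0,0,0,0,0,53],
  [1.2,0,0,0,0,0,53],
  [1.2,0,0,0,0,0,53],
])

```text
time_s: 5.47
position: [0.537, -0.134, 0.1997]
tcp_rot: [0.836, 0.548, -0.0, -0.0]
contact_force: [0.1, -2.2, -0.5]
gripper_width: 0.0451
finger_force: 1.0
```

step_arm([
  [1,0,0,0,0,0,53],
  [1,0,0,0,0,0,53],
  [1,0,0,0,0,0,53],
])

```text
time_s: 5.72
position: [0.5382, -0.1313, 0.1997]
tcp_rot: [0.836, 0.548, -0.0, 0.0]
contact_force: [-0.7, -2.3, -1.1]
gripper_width: 0.0454
finger_force: 1.2
```

step_arm([
  [0.8,0,0,0,0,0,53],
  [0.8,0,0,0,0,0,53],
])

```text
time_s: 5.88
position: [0.5388, -0.1298, 0.1997]
tcp_rot: [0.836, 0.548, 0.0, -0.0]
contact_force: [-1.8, -2.3, 0.4]
gripper_width: 0.0453
finger_force: 1.0
```

step_arm([
  [0.8,0,0,0,0,0,53],
  [0.8,0,0,0,0,0,53],
])

```text
time_s: 6.05
position: [0.5395, -0.1283, 0.1997]
tcp_rot: [0.836, 0.548, 0.0, -0.0]
contact_force: [-0.7, -2.1, -1.0]
gripper_width: 0.0453
finger_force: 1.0
```

step_arm([
  [0.6,0,0,0,0,0,53],
  [0.6,0,0,0,0,0,53],
])

```text
time_s: 6.22
position: [0.5399, -0.1272, 0.1997]
tcp_rot: [0.836, 0.548, 0.0, -0.0]
contact_force: [-1.4, -1.5, -0.5]
gripper_width: 0.0452
finger_force: 0.9
```

step_arm([
  [0.6,0,0,0,0,0,53],
])

```text
time_s: 6.3
position: [0.5402, -0.1266, 0.1997]
tcp_rot: [0.836, 0.548, 0.0, -0.0]
contact_force: [0.3, -1.2, -0.6]
gripper_width: 0.0452
finger_force: 0.9
```

step_arm([
  [0.6,0,0,0,0,0,53],
])

```text
time_s: 6.38
position: [0.5404, -0.1261, 0.1997]
tcp_rot: [0.836, 0.548, 0.0, -0.0]
contact_force: [-0.5, -2.6, -0.8]
gripper_width: 0.0454
finger_force: 0.9
```

step_arm([
  [0.5,0,0,0,0,0,53],
])

```text
time_s: 6.47
position: [0.5406, -0.1257, 0.1997]
tcp_rot: [0.836, 0.548, 0.0, -0.0]
contact_force: [-0.2, -1.4, -1.0]
gripper_width: 0.045
finger_force: 0.9
```

step_arm([
  [0.5,0,0,0,0,0,53],
])

```text
time_s: 6.55
position: [0.5408, -0.1252, 0.1997]
tcp_rot: [0.836, 0.548, 0.0, 0.0]
contact_force: [-0.6, -0.9, -1.1]
gripper_width: 0.0454
finger_force: 0.9
```

step_arm([
  [0.5,0,0,0,0,0,53],
])

```text
time_s: 6.63
position: [0.541, -0.1248, 0.1997]
tcp_rot: [0.836, 0.548, 0.0, -0.0]
contact_force: [-0.6, -1.0, -0.2]
gripper_width: 0.0451
finger_force: 0.9
```

step_arm([
  [0.5,0,0,0,0,0,53],
])

```text
time_s: 6.72
position: [0.5412, -0.1243, 0.1997]
tcp_rot: [0.836, 0.548, -0.0, 0.0]
contact_force: [-0.6, -1.9, -0.2]
gripper_width: 0.0454
finger_force: 0.9
```

step_arm([
  [0.5,0,0,0,0,0,53],
])

```text
time_s: 6.8
position: [0.5414, -0.1238, 0.1997]
tcp_rot: [0.836, 0.548, 0.0, -0.0]
contact_force: [-1.0, -1.0, -0.4]
gripper_width: 0.0456
finger_force: 0.9
```

step_arm([
  [0.5,0,0,0,0,0,53],
])

```text
time_s: 6.88
position: [0.5416, -0.1234, 0.1997]
tcp_rot: [0.836, 0.548, -0.0, -0.0]
contact_force: [-0.6, -1.0, -1.3]
gripper_width: 0.0455
finger_force: 0.9
```

step_arm([
  [0.5,0,0,0,0,0,53],
])

```text
time_s: 6.97
position: [0.5418, -0.123, 0.1997]
tcp_rot: [0.836, 0.548, -0.0, 0.0]
contact_force: [-1.1, -3.1, -1.3]
gripper_width: 0.0455
finger_force: 1.8
```

```bash
python3 - <<'E'
from st import *
show()
c=snap('top','t3'); a=c['frame'][135:215,225:315]; a=cv2.convertScaleAbs(a,alpha=1.5)
cv2.imwrite('pics/c3.png',cv2.resize(a,None,fx=6,fy=6,interpolation=cv2.INTER_CUBIC))
E
```

```text
t 6.9667 stand [ -71.7 -125.8] z 199.7 yaw 1.1610728919519395 F stand [-0.59 -3.26 -1.33] w 0.04546363428297552
```

View pics/c3.png

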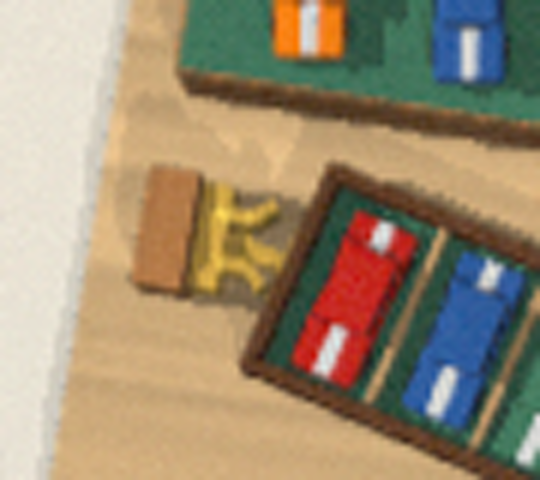

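The lug sits between the socket arms (crop ~(258,258)); the force is starting to rise. Continuing in fine steps.

step_arm([
  [0.3,0,0,0,0,0,53],
])

```text
time_s: 7.1
position: [0.5418, -0.1229, 0.1997]
tcp_rot: [0.836, 0.549, -0.0, 0.0]
contact_force: [-2.1, -2.9, -0.4]
gripper_width: 0.0452
finger_force: 2.0
```

```bash
python3 - <<'E'
from st import *
c=load('t3'); P=onz(c,np.array([(335,168),(245,366)])/6+[225,135]-.42,.042)[:,:2]; E=[w2s(p) for p in P]; print(E,(E[0]+E[1])/2+20*np.array([.252,.968])); show()
E
```

```text
[array([ 35.79283272, 112.68430526]), array([-50.73463601, 136.05238566])] [ -2.43090164 143.72834546]
t 7.1 stand [ -71.6 -125.7] z 199.7 yaw 1.1612274142750718 F stand [-1.66 -3.21 -0.36] w 0.04516000954494005
```

step_arm([
  [0.4,0,0,0,0,0,53],
])

```text
time_s: 7.18
position: [0.5419, -0.1228, 0.1997]
tcp_rot: [0.836, 0.549, -0.001, 0.0]
contact_force: [-2.3, -5.1, 0.2]
gripper_width: 0.045
finger_force: 2.9
```

step_arm([
  [0.4,0,0,0,0,0,53],
])

```text
time_s: 7.27
position: [0.542, -0.1226, 0.1997]
tcp_rot: [0.836, 0.549, -0.001, 0.0]
contact_force: [-3.4, -6.7, -0.2]
gripper_width: 0.0453
finger_force: 3.5
```

The lug is bottomed in the socket: 7.5 N against a hard stop, implied lug position within 1.5 mm of home. Backing off and lifting.

step_arm([
  [-1,0,0,0,0,0,53],
  [-3,0,0,0,0,0,53],
  [-5,0,0,0,0,0,53],
  [-6,0,0,0,0,0,53],
  [0,0,-15,0,0,0,53],
  [0,0,-20,0,0,0,53],
  [0,0,-20,0,0,0,30],
  [0,0,-15,0,0,0,0],
  [-4,-10,0,0,0,6,0],
  [-4,-10,0,0,0,7,0],
  [-4,-10,0,0,0,7,0],
  [0,0,0,0,0,7,0],
  [0,0,0,0,0,7,0],
  [0,0,0,0,0,7,0],
  [0,0,0,0,0,7,0],
  [0,0,0,0,0,7,0],
  [0,0,0,0,0,7,0],
  [0,0,0,0,0,7,0],
  [0,0,0,0,0,7,0],
  [0,0,0,0,0,7,0],
])

```text
time_s: 8.93
position: [0.5043, -0.1314, 0.2698]
tcp_rot: [0.989, -0.146, 0.0, -0.0]
contact_force: [0.9, 0.9, 0.1]
gripper_width: -0.0
finger_force: 0.0
```

step_arm([
  [0,0,0,0,0,7,0],
  [0,0,0,0,0,0,0],
  [0,0,0,0,0,0,0],
  [0,0,0,0,0,0,0],
])

```text
time_s: 9.27
position: [0.5043, -0.1313, 0.2697]
tcp_rot: [0.979, -0.202, 0.0, -0.0]
contact_force: [-0.1, 0.5, 0.2]
gripper_width: 0.0
finger_force: 0.0
```

```bash
python3 - <<'E'
from st import *
a=-.255; p=np.array([-.7,146])+rot(a)@[-47-11-14,-245]; print(p); delta(p,198,TH+a); show()
c=snap('top','t4'); c=snap('side','s4')
E
```

```text
[-132.17188241  -72.91583802]
tool shift [-40.7 -58.5  71.8] turn z deg 0.1 tool z [ 0.  0. -1.]
t 9.2667 stand [-107.4 -139.8] z 269.7 yaw -0.40738410912556183 F stand [-0.13  0.46  0.15] w 4.067407146184687e-05
```

step_arm([
  [-7,-10,0,0,0,0,0],
  [-7,-10,0,0,0,0,0],
  [-7,-10,0,0,0,0,0],
  [-7,-10,0,0,0,0,0],
  [-7,-10,0,0,0,0,0],
  [-6,-8.5,0,0,0,0,0],
  [0,0,15,0,0,0,0],
  [0,0,15,0,0,0,0],
  [0,0,15,0,0,0,0],
  [0,0,13,0,0,0,0],
  [0,0,9,0,0,0,0],
  [0,0,5,0,0,0,0],
  [0,0,0,0,0,0,0],
  [0,0,0,0,0,0,0],
  [2,0,0,0,0,0,0],
  [2,0,0,0,0,0,0],
  [2,0,0,0,0,0,0],
])

```text
time_s: 10.78
position: [0.4963, -0.0639, 0.1986]
tcp_rot: [0.979, -0.204, 0.001, 0.0]
contact_force: [-1.3, -0.2, -0.5]
gripper_width: 0.0006
finger_force: 0.0
```

step_arm([
  [1.5,0,0,0,0,0,0],
  [1.5,0,0,0,0,0,0],
  [1.5,0,0,0,0,0,0],
])

```text
time_s: 11.03
position: [0.5, -0.0656, 0.1979]
tcp_rot: [0.979, -0.203, 0.0, 0.0]
contact_force: [0.2, 0.6, -0.3]
gripper_width: -0.0002
finger_force: 0.0
```

step_arm([
  [1.5,0,0,0,0,0,0],
  [1.5,0,0,0,0,0,0],
  [1.5,0,0,0,0,0,0],
])

```text
time_s: 11.28
position: [0.5035, -0.0672, 0.1975]
tcp_rot: [0.979, -0.203, -0.001, -0.0]
contact_force: [-1.4, -0.4, 1.0]
gripper_width: -0.0001
finger_force: 0.9
```

```bash
python3 - <<'E'
from st import *
show()
c=snap('top','t5'); a=c['frame'][105:275,225:415]; a=cv2.convertScaleAbs(a,alpha=1.5); s=snap('side','s5')['frame'][150:330,270:460]
s=cv2.convertScaleAbs(s,alpha=1.4)
cv2.imwrite('pics/c5.png',np.hstack([cv2.resize(x,(398,400),interpolation=cv2.INTER_CUBIC) for x in (a,s)]))
E
```

```text
t 11.2833 stand [-118.1  -76.5] z 197.5 yaw -0.40971288485877744 F stand [-1.37 -0.6   1.04] w -8.588808148935945e-05
```

View pics/c5.png

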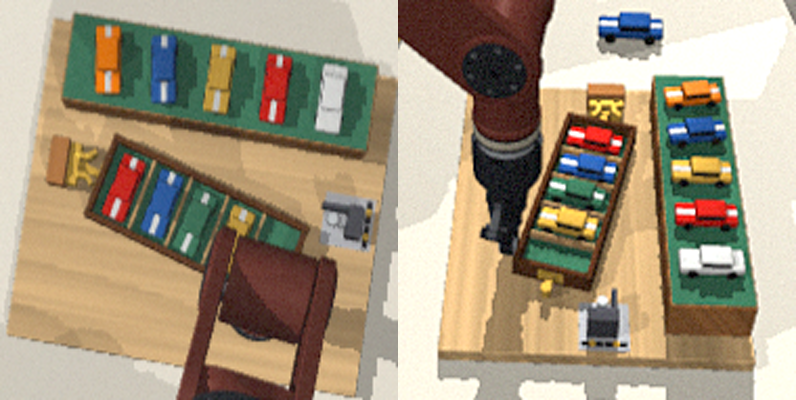

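The finger touches the -x wall near the strike end (right crop ~(510,250)); the lug is in the socket and the cars stand. Swinging along the arc.

step_arm([
  [2.14,0.42,0,0,0,-0.5,0],
  [2.14,0.42,0,0,0,-0.5,0],
  [2.14,0.42,0,0,0,-0.5,0],
  [2.14,0.42,0,0,0,-0.5,0],
  [2.14,0.42,0,0,0,-0.5,0],
  [2.14,0.42,0,0,0,-0.5,0],
])

```text
time_s: 11.88
position: [0.515, -0.0746, 0.1976]
tcp_rot: [0.984, -0.177, -0.0, 0.0]
contact_force: [-1.3, -1.0, -0.9]
gripper_width: 0.0003
finger_force: 0.6
```

step_arm([
  [2.14,0.42,0,0,0,-0.5,0],
  [2.14,0.42,0,0,0,-0.5,0],
  [2.14,0.42,0,0,0,-0.5,0],
  [2.14,0.42,0,0,0,-0.5,0],
  [2.14,0.42,0,0,0,-0.5,0],
  [2.14,0.42,0,0,0,-0.5,0],
])

```text
time_s: 12.38
position: [0.5262, -0.0812, 0.1977]
tcp_rot: [0.988, -0.151, -0.0, 0.0]
contact_force: [-1.7, -0.1, -0.8]
gripper_width: -0.0002
finger_force: 0.7
```

step_arm([
  [2.14,0.42,0,0,0,-0.5,0],
  [2.14,0.42,0,0,0,-0.5,0],
  [2.14,0.42,0,0,0,-0.5,0],
  [2.14,0.42,0,0,0,-0.5,0],
])

```text
time_s: 12.72
position: [0.534, -0.0852, 0.1977]
tcp_rot: [0.991, -0.134, 0.0, 0.0]
contact_force: [-2.6, -0.4, -0.2]
gripper_width: -0.0002
finger_force: 0.7
```

```bash
python3 - <<'E'
from st import *
show()
s=arm.observe()
q=w2s(s['position'][:2]); d=q-[-.7,146]; print('r',np.hypot(*d),'theta',np.arctan2(d[1],d[0])-np.arctan2(-245,-58))
snap('top','t6')
c=load('t6'); a=c['frame'][105:275,225:415]; a=cv2.convertScaleAbs(a,alpha=1.5); s=snap('side','s6')['frame'][150:330,270:460]
s=cv2.convertScaleAbs(s,alpha=1.4)
cv2.imwrite('pics/c6.png',np.hstack([cv2.resize(x,(398,400),interpolation=cv2.INTER_CUBIC) for x in (a,s)]))
E
```

```text
t 12.7167 stand [-85.2 -89.6] z 197.7 yaw -0.26919450869507416 F stand [-2.54 -0.77 -0.2 ] w -0.00018962299367539963
r 250.3335425057765 theta -0.11176961541710728
```

View pics/c6.png

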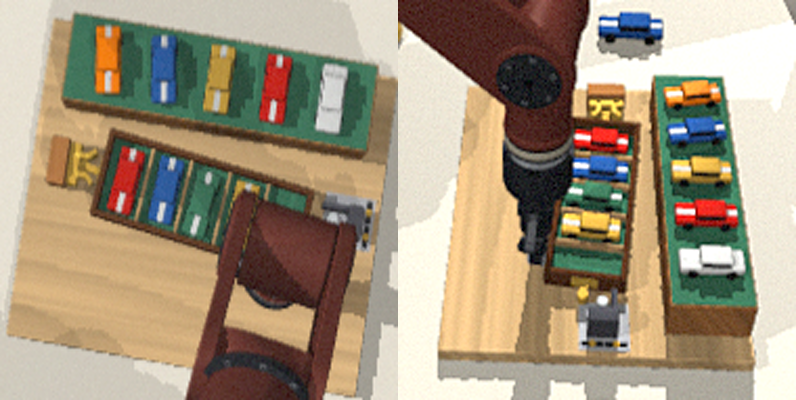

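The strike lug (right crop ~(583,292)) is about 12 mm short of the roller, the cars stand. Finer steps now.

step_arm([
  [1.07,0.2,0,0,0,-0.25,0],
  [1.07,0.2,0,0,0,-0.25,0],
  [1.07,0.2,0,0,0,-0.25,0],
  [1.07,0.2,0,0,0,-0.25,0],
])

```text
time_s: 13.15
position: [0.5377, -0.087, 0.1978]
tcp_rot: [0.992, -0.126, -0.0, 0.0]
contact_force: [-1.2, -0.9, 1.0]
gripper_width: 0.0004
finger_force: 1.0
```

step_arm([
  [1.07,0.2,0,0,0,-0.25,0],
  [1.07,0.2,0,0,0,-0.25,0],
  [1.07,0.2,0,0,0,-0.25,0],
])

```text
time_s: 13.4
position: [0.5408, -0.0884, 0.1977]
tcp_rot: [0.993, -0.119, -0.0, 0.0]
contact_force: [-2.5, -1.2, 1.5]
gripper_width: 0.0001
finger_force: 1.0
```

step_arm([
  [1.07,0.2,0,0,0,-0.25,0],
  [1.07,0.2,0,0,0,-0.25,0],
])

```text
time_s: 13.57
position: [0.5427, -0.0894, 0.1976]
tcp_rot: [0.993, -0.115, -0.0, 0.0]
contact_force: [-2.9, -1.0, 1.2]
gripper_width: -0.0002
finger_force: 0.9
```

step_arm([
  [0.8,0.15,0,0,0,-0.2,0],
  [0.8,0.15,0,0,0,-0.2,0],
])

```text
time_s: 13.73
position: [0.5442, -0.09, 0.1976]
tcp_rot: [0.994, -0.112, -0.0, 0.0]
contact_force: [-3.6, -0.9, 0.7]
gripper_width: -0.0005
finger_force: 0.9
```

step_arm([
  [0.8,0.15,0,0,0,-0.2,0],
])

```text
time_s: 13.82
position: [0.5449, -0.0903, 0.1976]
tcp_rot: [0.994, -0.11, -0.0, 0.0]
contact_force: [-2.0, -0.2, 0.8]
gripper_width: -0.0
finger_force: 0.9
```

step_arm([
  [0.8,0.15,0,0,0,-0.2,0],
])

```text
time_s: 13.9
position: [0.5455, -0.0906, 0.1976]
tcp_rot: [0.994, -0.108, -0.001, -0.0]
contact_force: [-4.6, -0.3, 3.2]
gripper_width: -0.0003
finger_force: 2.0
```

step_arm([
  [0.6,0.1,0,0,0,-0.15,0],
])

```text
time_s: 13.98
position: [0.5458, -0.0907, 0.1976]
tcp_rot: [0.994, -0.107, -0.001, -0.0]
contact_force: [-5.1, 0.3, 3.7]
gripper_width: 0.0003
finger_force: 2.6
```

step_arm([
  [0.5,0.1,0,0,0,-0.12,0],
])

```text
time_s: 14.07
position: [0.546, -0.0907, 0.1975]
tcp_rot: [0.994, -0.106, -0.002, -0.0]
contact_force: [-6.2, -0.1, 3.4]
gripper_width: 0.0002
finger_force: 3.1
```

step_arm([
  [0.5,0.1,0,0,0,-0.12,0],
])

```text
time_s: 14.15
position: [0.5462, -0.0908, 0.1974]
tcp_rot: [0.995, -0.105, -0.002, -0.0]
contact_force: [-7.1, 0.6, 5.7]
gripper_width: -0.0
finger_force: 3.5
```

step_arm([
  [0.4,0.08,0,0,0,-0.1,0],
])

```text
time_s: 14.23
position: [0.5463, -0.0909, 0.1973]
tcp_rot: [0.995, -0.104, -0.003, -0.001]
contact_force: [-7.4, 0.2, 5.0]
gripper_width: 0.0001
finger_force: 3.7
```

step_arm([
  [0.4,0.08,-0.8,0,0,-0.1,0],
])

```text
time_s: 14.32
position: [0.5464, -0.091, 0.1974]
tcp_rot: [0.995, -0.103, -0.003, -0.001]
contact_force: [-4.5, 0.5, -2.3]
gripper_width: -0.0002
finger_force: 2.3
```

step_arm([
  [0.4,0.08,-0.3,0,0,-0.1,0],
])

```text
time_s: 14.4
position: [0.5467, -0.0911, 0.1974]
tcp_rot: [0.995, -0.102, -0.003, -0.001]
contact_force: [-5.6, 0.8, -2.3]
gripper_width: -0.0002
finger_force: 2.4
```

step_arm([
  [0.4,0.08,0,0,0,-0.1,0],
])

```text
time_s: 14.48
position: [0.5471, -0.0913, 0.1974]
tcp_rot: [0.995, -0.101, -0.003, -0.001]
contact_force: [-4.7, 0.7, -0.8]
gripper_width: -0.0001
finger_force: 2.4
```

step_arm([
  [0.4,0.08,0,0,0,-0.1,0],
])

```text
time_s: 14.57
position: [0.5477, -0.0915, 0.1974]
tcp_rot: [0.995, -0.1, -0.002, -0.0]
contact_force: [-4.6, -0.0, -2.1]
gripper_width: -0.0001
finger_force: 2.0
```

step_arm([
  [0.4,0.08,0,0,0,-0.1,0],
])

```text
time_s: 14.65
position: [0.5485, -0.0918, 0.1976]
tcp_rot: [0.995, -0.1, -0.001, -0.0]
contact_force: [-3.0, 1.0, -1.8]
gripper_width: -0.0001
finger_force: 1.6
```

step_arm([
  [0.4,0.08,0,0,0,-0.1,0],
])

```text
time_s: 14.73
position: [0.5495, -0.0921, 0.1982]
tcp_rot: [0.995, -0.099, -0.0, -0.0]
contact_force: [-2.5, 0.5, -2.2]
gripper_width: 0.0005
finger_force: 1.3
```

step_arm([
  [0.4,0.08,0,0,0,-0.1,0],
])

```text
time_s: 14.82
position: [0.5504, -0.0925, 0.1987]
tcp_rot: [0.995, -0.098, 0.001, -0.0]
contact_force: [-2.9, -0.2, -1.8]
gripper_width: -0.0002
finger_force: 1.0
```

step_arm([
  [0.4,0.08,0,0,0,-0.1,0],
])

```text
time_s: 14.9
position: [0.5512, -0.0928, 0.1992]
tcp_rot: [0.995, -0.097, 0.001, 0.0]
contact_force: [-2.0, -0.2, -0.7]
gripper_width: -0.0004
finger_force: 0.8
```

step_arm([
  [0.4,0.08,0,0,0,-0.1,0],
])

```text
time_s: 14.98
position: [0.5518, -0.093, 0.1995]
tcp_rot: [0.995, -0.096, 0.001, 0.0]
contact_force: [-0.9, -0.5, 0.2]
gripper_width: 0.0
finger_force: 0.6
```

step_arm([
  [0.4,0.08,0,0,0,-0.1,0],
])

```text
time_s: 15.07
position: [0.5522, -0.0932, 0.1996]
tcp_rot: [0.995, -0.095, 0.001, 0.0]
contact_force: [-0.9, 1.2, -1.2]
gripper_width: -0.0002
finger_force: 0.5
```

step_arm([
  [0.4,0.08,0,0,0,-0.1,0],
])

```text
time_s: 15.15
position: [0.5525, -0.0933, 0.1995]
tcp_rot: [0.996, -0.094, 0.001, 0.0]
contact_force: [-1.4, -0.1, 1.1]
gripper_width: 0.0005
finger_force: 0.7
```

step_arm([
  [0.4,0.08,0,0,0,-0.1,0],
])

```text
time_s: 15.23
position: [0.5527, -0.0934, 0.1995]
tcp_rot: [0.996, -0.094, 0.001, 0.0]
contact_force: [-1.9, 0.5, 1.2]
gripper_width: -0.0002
finger_force: 0.8
```

step_arm([
  [0.4,0.08,0,0,0,-0.1,0],
])

```text
time_s: 15.32
position: [0.5529, -0.0935, 0.1995]
tcp_rot: [0.996, -0.093, 0.001, 0.0]
contact_force: [-1.1, 1.5, 0.7]
gripper_width: 0.0002
finger_force: 0.7
```

step_arm([
  [0.5,0.08,0,0,0,-0.1,0],
])

```text
time_s: 15.4
position: [0.5533, -0.0936, 0.1993]
tcp_rot: [0.996, -0.092, 0.001, 0.0]
contact_force: [-1.0, -0.6, 0.3]
gripper_width: 0.0001
finger_force: 0.6
```

step_arm([
  [0.5,0.08,0,0,0,-0.1,0],
])

```text
time_s: 15.48
position: [0.5537, -0.0938, 0.1991]
tcp_rot: [0.996, -0.091, 0.001, 0.0]
contact_force: [-1.2, 0.9, 1.0]
gripper_width: -0.0001
finger_force: 0.5
```

step_arm([
  [0.5,0.08,0,0,0,-0.1,0],
])

```text
time_s: 15.57
position: [0.5542, -0.094, 0.199]
tcp_rot: [0.996, -0.09, 0.001, 0.0]
contact_force: [-0.0, -0.0, 0.3]
gripper_width: -0.0001
finger_force: 0.3
```

step_arm([
  [0.5,0.08,0,0,0,-0.1,0],
])

```text
time_s: 15.65
position: [0.5547, -0.0942, 0.199]
tcp_rot: [0.996, -0.089, 0.001, 0.0]
contact_force: [-0.5, -0.6, 0.3]
gripper_width: 0.0001
finger_force: 0.1
```

step_arm([
  [0.5,0.08,0,0,0,-0.1,0],
])

```text
time_s: 15.73
position: [0.555, -0.0943, 0.1989]
tcp_rot: [0.996, -0.088, 0.0, 0.0]
contact_force: [-0.7, 0.2, 0.5]
gripper_width: 0.0001
finger_force: 0.6
```

step_arm([
  [0.5,0.08,0,0,0,-0.1,0],
])

```text
time_s: 15.82
position: [0.5552, -0.0944, 0.1988]
tcp_rot: [0.996, -0.087, -0.0, -0.0]
contact_force: [-1.6, 0.2, 1.3]
gripper_width: -0.0002
finger_force: 1.0
```

step_arm([
  [0.5,0.08,0,0,0,-0.1,0],
])

```text
time_s: 15.9
position: [0.5554, -0.0945, 0.1987]
tcp_rot: [0.996, -0.087, -0.001, -0.0]
contact_force: [-3.3, 1.6, 3.1]
gripper_width: -0.0001
finger_force: 1.6
```

step_arm([
  [0.5,0.08,0,0,0,-0.1,0],
])

```text
time_s: 15.98
position: [0.5556, -0.0946, 0.1985]
tcp_rot: [0.996, -0.086, -0.001, -0.0]
contact_force: [-5.4, 0.9, 4.1]
gripper_width: 0.0002
finger_force: 2.4
```

step_arm([
  [0.4,0.06,-0.8,0,0,-0.1,0],
])

```text
time_s: 16.07
position: [0.5557, -0.0946, 0.1987]
tcp_rot: [0.996, -0.085, -0.002, -0.0]
contact_force: [-2.6, 1.1, -1.6]
gripper_width: 0.0003
finger_force: 1.6
```

step_arm([
  [0.4,0.06,-0.2,0,0,-0.1,0],
])

```text
time_s: 16.15
position: [0.5558, -0.0946, 0.1987]
tcp_rot: [0.996, -0.084, -0.002, -0.0]
contact_force: [-4.6, 0.9, -1.2]
gripper_width: 0.0001
finger_force: 2.4
```

step_arm([
  [0.4,0.06,0,0,0,-0.1,0],
])

```text
time_s: 16.23
position: [0.556, -0.0947, 0.1987]
tcp_rot: [0.997, -0.083, -0.003, -0.0]
contact_force: [-6.6, 0.8, 1.7]
gripper_width: 0.0
finger_force: 3.3
```

```bash
python3 - <<'E'
from st import *
show(); s=arm.observe(); q=w2s(s['position'][:2]); d=q-[-.7,146]; print('r',np.hypot(*d),'theta',np.arctan2(d[1],d[0])-np.arctan2(-245,-58))
E
```

```text
t 16.2333 stand [-62.  -95.6] z 198.7 yaw -0.1662374337780185 F stand [-6.62 -0.27  1.67] w 4.6133711046123165e-05
r 249.27916057022392 theta -0.015937109080327083
```

step_arm([
  [0.4,0.06,-0.2,0,0,-0.1,0],
])

```text
time_s: 16.32
position: [0.5561, -0.0948, 0.1987]
tcp_rot: [0.997, -0.082, -0.003, -0.001]
contact_force: [-6.4, 1.7, -0.2]
gripper_width: 0.0
finger_force: 3.3
```

step_arm([
  [-1,0,0,0,0,0,0],
  [-1.5,0,0,0,0,0,0],
  [-3,0,0,0,0,0,0],
  [-5,0,0,0,0,0,0],
  [-6,0,0,0,0,0,0],
  [-6,0,0,0,0,0,0],
  [-6,0,-10,0,0,0,0],
  [0,0,-20,0,0,0,0],
  [0,0,-25,0,0,0,0],
  [0,0,-25,0,0,0,0],
  [-20,0,-25,0,0,0,0],
  [-25,0,-10,0,0,0,0],
  [-25,0,0,0,0,0,0],
  [-25,0,0,0,0,0,0],
  [-20,0,0,0,0,0,0],
  [-10,0,0,0,0,0,0],
  [0,0,0,0,0,0,0],
])

```text
time_s: 17.73
position: [0.4045, -0.0696, 0.3147]
tcp_rot: [0.997, -0.082, -0.0, -0.0]
contact_force: [-0.1, -0.0, 0.6]
gripper_width: -0.0001
finger_force: 0.0
```

```bash
python3 - <<'E'
from st import *
show()
c=snap('top','t7'); a=c['frame'][105:275,225:415]; a=cv2.convertScaleAbs(a,alpha=1.5); s=snap('side','s7')['frame'][150:330,270:460]
s=cv2.convertScaleAbs(s,alpha=1.4)
cv2.imwrite('pics/c7.png',np.hstack([cv2.resize(x,(398,400),interpolation=cv2.INTER_CUBIC) for x in (a,s)]))
E
```

```text
t 17.7333 stand [-215.5  -94.2] z 314.7 yaw -0.16491954229590455 F stand [-0.06 -0.01  0.58] w -7.292403430696995e-05
```

View pics/c7.png

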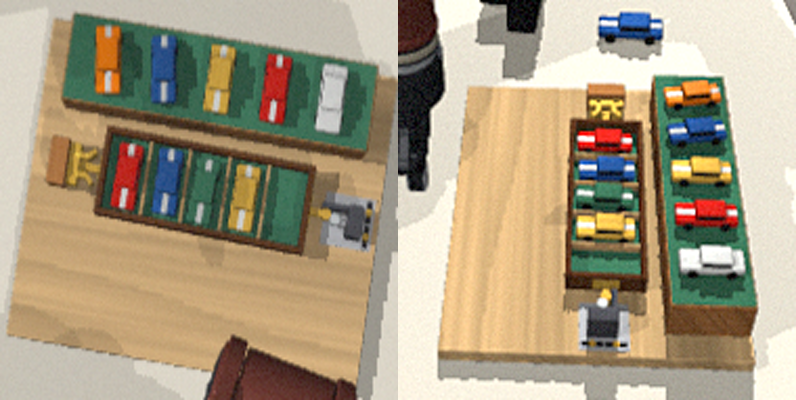

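Both lugs appear engaged (pivot at left crop (78,165), strike at (322,213)), the cars stand and the arm is clear. A quick numeric check, then hand-in.

```bash
python3 - <<'E'
from st import *
c=load('t7'); W=onz(c,np.array([(112,128),(316,166),(303,255),(95,212)])/[2.095,2.353]+[225,105]-.25,.042)[:,:2]
S=np.array([w2s(p) for p in W]); th,p,r=fit2(np.array([[47,-20.],[47,-270],[-47,-270],[-47,-20]]),S); print(th,p,'strike',p+rot(th)@[0,-290],np.round(r,1).tolist())
close_job()
E
```

```text
-0.020489731432773422 [ -1.17835335 144.3865508 ] strike [  -7.11995971 -145.55257611] [[-2.0, -4.0], [0.7, 2.7], [-0.1, 1.7], [1.4, -0.4]]
the job is handed in; nothing more can be done
```

The job is handed in: the tray is back on its stand with the pivot lug bottomed in the socket and the strike lug clicked past the roller onto the stop. Measured pushes stayed under 10 N, the four cars are still standing, and the arm is clear.

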